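# Clamp the stepped shaft in the bench jaw gauge

### The arm

A 7-joint arm with a two-finger parallel gripper is mounted at the origin on the work surface. World frame = base frame: x ahead of the robot, y to its left, z up, the work surface at z = 0. Lengths are in m, angles in rad, forces in N, time in s.
With the tool pointing down it reaches from about 0.4 to 0.875 m from the base axis. Payload 19.3 kg.
Tool frame: the origin (TCP) lies between the finger pads; the fingertips stand 14 mm ahead of it and the grasp point (between the pads) lies 5 mm behind it; z points along the fingers, y is the line along which they close (so a half turn about z gives the same grasp; the last joint's range is limited). The gripper opens to 85 mm and grips with 20 to 120 N. Pads are 22 mm wide; open, the fingers measure 114 mm over their backs; the gripper's body (76 mm by 85 mm) begins 54 mm behind the grasp point. The pads swing forward as they close: fully open they stand 13 mm farther back than shut.
Start: joints at [1.241, 0.521, -0.036, 1.599, 0.021, 1.021, -0.113], TCP at [0.161, -0.604, 0.245] pointing down, gripper open.
Joint ranges: [-2.91, 2.91], [-0.3, 2.13], [-1.5, 1.42], [0.17, 2.43], [-1.26, 4.41], [0.16, 1.93], [-2.52, 2.52]. Speed limits (rad/s): [1.89, 1.89, 2.39, 2.39, 3.01, 3.01, 3.01].

### API

Orientations are given as a rotation vector (axis times angle).
In Python, from rig import ctrl gives the robot as it stands.
- The arm moves only by the tool step_arm, never from a script. Its argument "rows" is a list of rows, each a list of 5 numbers: the shift along the world's x, y, z in mm, then the turn about the world's z in degrees, then the finger opening in mm, from 0 to 85.4. In form: [[tx, ty, tz, twist, gripper], ...]. A call has 1 to 12 rows; each row shifts and turns the commanded pose from where the row before left it; what a row does not reach is not made up. A row lasts 1/12 s, in which the tool goes at most 41.7 mm and 7.16 degrees, less where a joint would pass 70% of its speed; a pose out of reach is approached as far as the arm can. A call with a gripper value outside its range is refused whole. The fingers move at their own pace and stop on an object; the grip force is fixed at half the most. Time passes only in rows, so rows that do not move let the fingers close. It gives the time, the measured TCP pose, the force, the opening and the grip force at its end, in the units of the state.
- ctrl.state(): the state, without advancing time (a new reading comes with each control period).
- ctrl.camera(name): name is "scene" or "top" or "wrist"; returns a dict with "img" (480x640x3 uint8, blue, green, red), "z_map" (480x640 float32, m along the optical axis (not along the pixel's ray), 0 where there is no reading), "K" (3x3 intrinsics, pixels), "origin" and "attitude" of the camera in the world. Camera axes: x right, y down, z forward; pixel columns grow to the right and rows downward; lengths in m; the calibration is good to about 2 mm. A picture is of the moment at which its call begins.
- ctrl.finish_job(): hands the job in; it is judged then, once.
The state is a dict: "t": time; "qpos": joint angles; "qvel": joint speeds; "effort": joint torques, N m; "position": TCP position; "ee_rot": TCP orientation; "force": force on the tool from outside, world axes, zero at the start; "wrist_torque": the same for the moment, N m; "opening": finger opening in m; "gripper_force": force on a finger pad.
Only numpy, scipy, OpenCV 4.12 (cv2) and the standard library are available. Lean on these libraries where they do the work, as an engineer would, in place of code of your own. Each camera call takes 0.05 s, during which the arm holds its last target. There are 200 camera calls.

### The job

Stand the stepped steel shaft on the bench between the two jaws of the bench gauge, thick end down, and let go of it. Then push the sliding jaw shut on its thick end until the sprung jaw gives way by about half of its travel, so that its pointer ends between the two black index lines, never pressing the sprung jaw to its stop, and leave the shaft clamped like that. Leave the other specimens, the beaker and the wash bottle standing where they are.

Things in the scene. Friction and masses are not known exactly. Their poses are not given: they have to be found in the camera images.
- gauge: Bench jaw gauge (a large caliper lying flat), fixed to the bench, steel and grey, 300 mm long. Origin on the bench surface, mid-length. y: along the beam, from the sliding jaw to the sprung jaw; x: away from the robot, from the jaw tips to the beam; z up. Both jaws: upright plates across y, x = -35 to 25 mm, 8 mm thick, z = 5 to 29 mm. Between them, at x below 15 mm, is bare bench.
- beam_top (a point): Middle of the beam's top face (gauge x = 40, y = 0, 32 mm above the bench). The beam is 26 mm wide and runs the gauge's length on a foot rail 60 mm wide (x = 15 to 75 mm) and 8 mm high; a grey end stop, 34 mm high, closes its sliding-jaw end (y = -150 to -136 mm).
- block_top (a point): Middle of the top of the fixed grey block behind the sprung jaw (94 mm along x, 45 mm along y, 34 mm high), at gauge x = 12, y = 127.5 mm. On it lies the white index plate with two black lines across, 6 mm apart.
- carriage (a joint): Travel of the sliding jaw's carriage along the gauge's +y, 0 = fully open to 0.090 m. The open gap between the jaw faces is 0.105 m - carriage + anvil. It starts between 0 and 0.035. It runs with about 6 N of dry friction and stays where it is left.
- tab (a point): Centre of the outer (-y) face of the upright thumb tab on top of the carriage: push this face along the gauge's +y to close the jaw. The tab is 40 mm wide (along x), 10 mm thick, from z = 40 to 80 mm; this point is 60 mm above the bench, at gauge x = 40 mm. The carriage below it is 40 mm long, 48 mm wide, top at z = 40 mm. Axes as the gauge's.
- jaw_face (a point): Centre of the sliding jaw's measuring face (looks along the gauge's +y), 17 mm above the bench; 40 mm ahead (+y) of the tab's push face.
- anvil (a joint): How far the sprung jaw has been pushed back along the gauge's +y: 0 at rest, 0.014 m at its stop. Spring about 400 N/m (2.8 N at half travel). The pointer lies between the two black index lines at 0.004 to 0.010 m.
- anvil_face (a point): Centre of the sprung jaw's measuring face (looks along the gauge's -y), 17 mm above the bench; 75 mm from the gauge origin along y when at rest. A dark pointer strip on the jaw reaches back over the white index plate (about 38 mm above the bench).
- shaft_mid (a point): Centre, half-way up, of the stepped shaft: a turned steel part, 75 mm tall, standing upright: the thick lower end is 40 mm in diameter and 30 mm high, the upper neck 24 mm in diameter and 45 mm long. About 0.45 kg. This point is 37.5 mm above its underside; z is its axis.
- plain: Bystander: plain steel cylinder, 32 mm in diameter, 70 mm tall, upright; origin at the centre of its underside.
- cone: Bystander: steel truncated cone, 42 mm in diameter at the foot, 18 mm at the top, 65 mm tall; origin at the centre of its underside.
- beaker: Bystander: glass beaker, 68 mm in diameter, 85 mm tall; origin at the centre of its underside.
- wash_bottle: Bystander: white plastic bottle with a red cap, 64 mm in diameter, 160 mm tall; origin at the centre of its underside.
Things that resemble listed ones, but are neither listed nor needed, are in the scene too. Leave any blue or yellow look-alike of the part that bears shaft_mid alone.

How it is judged:
By the outcome, as a careful person would: the job done as asked, in the order asked, and still so for the second after the job is handed in, with the robot touching nothing.
It also fails if it takes over 51 s, if anything falls off the work surface, if the arm or the gripper's body presses on something with over 40 N, if the wrist force passes 120 N, or if a joint passes its speed limit or range.

## Working session

There is one attempt and no reset: what is moved stays moved. The work goes in short steps, Python scripts to look and compute and a tool call to move; the robot and the scene stay as the last step left them, time stands still between calls to the robot, and variables do not carry over. Pictures are saved under pics/ and viewed, at most 10 in all, crops included, and the job is handed in when it is done.

Besides the shell and the picture viewer there is one more tool, called after ">>>" by a JSON object that holds its "fn" and its "kwargs". step_arm: Moves the arm, as the interface text tells. Its arguments: {"type":"object","properties":{"rows":{"type":"array","items":{"type":"array","items":{"type":"number"}}}},"required":["rows"]}

```bash
mkdir -p pics
cat > h.py <<'E'
import numpy as np, cv2
from rig import ctrl
def cloud(c):
    K=np.array(c["K"]);z=c["z_map"];v,u=np.mgrid[0:480,0:640]
    p=np.stack([(u-K[0,2])/K[0,0]*z,(v-K[1,2])/K[1,1]*z,z],-1)
    A=np.array(c["attitude"],float)
    if A.size==3: A=cv2.Rodrigues(A)[0]
    return p@A.T+np.array(c["origin"])
E
python3 - <<'E'
from h import *
for n in ("scene","top"):
    c=ctrl.camera(n); print(n,c["origin"],c["attitude"],c["K"])
    cv2.imwrite(f"pics/{n}1.png",c["img"]); np.savez(f"{n}1.npz",**c)
    P=cloud(c); print(P[240,320],P[400,300],P[100,400])
print(ctrl.state())
E
```

```text
scene [ 1.2326396  -0.33449678  0.8882407 ] [-2.10067453 -1.33029984  0.49186746] [[486.38169084   0.         312.3385093 ]
 [  0.         486.38169084 239.00838727]
 [  0.           0.           1.        ]]
[5.44684266e-01 1.97269413e-02 1.62950015e-04] [ 8.87004242e-01 -1.89429024e-01 -4.59511417e-04] [ 0.1125769   0.51985541 -0.00121069]
top [ 0.33648203 -0.01727949  1.27520437] [-1.9881909   2.22568259 -0.23584154] [[592.13846251   0.         327.6686071 ]
 [  0.         592.13846251 249.30180497]
 [  0.           0.           1.        ]]
[ 0.63750056 -0.02707575  0.00313708] [ 0.30157895  0.05202934 -0.0035296 ] [ 0.95131435 -0.24934232 -0.00148118]
{'t': 0.1, 'qpos': array([ 1.24077088,  0.52196643, -0.03635157,  1.59989677,  0.02123579,
        1.02113395, -0.11281613]), 'qvel': array([-3.41324443e-04, -8.90912042e-04, -7.76448343e-06, -2.14387310e-03,
       -1.04137813e-03,  1.63387503e-03,  1.83298252e-03]), 'effort': array([ 2.65675269e-03, -9.28504872e+01,  1.98412187e+00, -3.70536447e+01,
        1.82776758e-02,  5.44295472e-03,  1.39216181e-04]), 'position': array([ 0.16047353, -0.60376589,  0.24479496]), 'ee_rot': array([-3.11413078e+00, -4.06874975e-01,  3.45734721e-04]), 'force': array([-0.50970119, -0.26240105, -0.78130323]), 'wrist_torque': array([-0.02141389, -0.03584896,  0.03350986]), 'gripper_force': 0.0, 'opening': 0.08530841470608133}
```

View pics/top1.png

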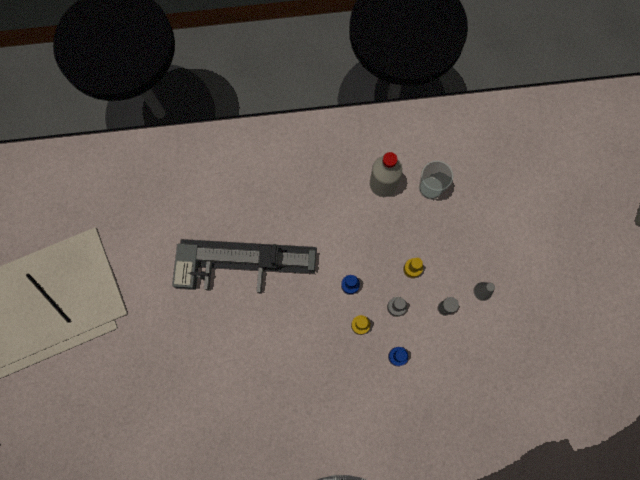

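View pics/scene1.png

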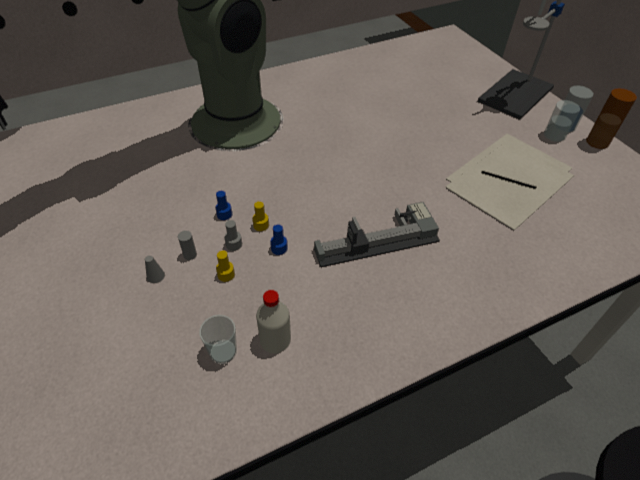

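Top view: the grey stepped shaft is at about (398,306), ringed by blue and yellow look-alikes, with the plain cylinder at (450,306) and the cone at (485,290). The gauge spans (175–317, 240–290), with the sprung jaw on the left (world +y), index plate at (185,272) and tab at (268,256). The scene view agrees.

Run:
```python
from h import *
for n in ("top","scene"):
    c=dict(np.load(f"{n}1.npz"));P=cloud(c)
    ok=(c["z_map"]>0)&(P[...,0]>.3)&(P[...,0]<.95)&(abs(P[...,1])<.45)
    print(n,"bench z",np.median(P[ok][:,2]))
    m=((P[...,2]>.015)&(P[...,2]<.2)&ok).astype(np.uint8)
    k,l,s,_=cv2.connectedComponentsWithStats(m)
    for i in range(1,k):
        if s[i,4]<40: continue
        q=P[l==i]; col=c["img"][l==i].mean(0).round()
        t=q[q[:,2]>q[:,2].max()-.006]
        mr=cv2.minAreaRect(q[:,:2].astype(np.float32)*1000)
        print(s[i],col,"zmax %.3f"%q[:,2].max(),"topc",t[:,:2].mean(0).round(4),"rect",np.round(mr[0]),np.round(mr[1]),round(mr[2],1))
c=dict(np.load("top1.npz"));P=cloud(c)
b=(P[...,0]>.45)&(P[...,0]<.8)&(P[...,1]>0)&(P[...,1]<.4)
for lo,hi in((.05,.09),(.024,.031),(.031,.037)):
    q=P[b&(P[...,2]>lo)&(P[...,2]<hi)]; print(lo,len(q),q.min(0).round(4),q.max(0).round(4),q.mean(0).round(4))
im=cv2.resize(c["img"][225:305,160:330],None,fx=4.5,fy=4.5,interpolation=cv2.INTER_CUBIC); cv2.imwrite("pics/g.png",cv2.convertScaleAbs(im,alpha=1.6))
```

```text
top bench z -0.0004498739134745078
[ 370  152   32   45 1068] [61. 69. 89.] zmax 0.166 topc [ 0.7502 -0.1825] rect [ 748. -181.] [63. 59.] 69.2
[419 161  34  37 758] [84. 89. 90.] zmax 0.092 topc [ 0.7291 -0.286 ] rect [ 730. -287.] [66. 68.] 56.7
[ 172  244  144   49 3121] [77. 82. 84.] zmax 0.084 topc [0.6032 0.0731] rect [589. 142.] [301. 101.] 80.8
[404 258  19  19 295] [ 19.  98. 122.] zmax 0.080 topc [ 0.5497 -0.2186] rect [ 548. -217.] [39. 35.] 44.7
[341 275  19  19 284] [87. 42. 21.] zmax 0.080 topc [ 0.5289 -0.0803] rect [528. -80.] [39. 37.] 76.9
[476 282  19  17 240] [60. 64. 65.] zmax 0.069 topc [ 0.4853 -0.3636] rect [ 483. -360.] [35. 26.] 20.1
[388 297  19  19 289] [81. 85. 88.] zmax 0.081 topc [ 0.4705 -0.1728] rect [ 471. -173.] [38. 38.] 80.1
[438 297  21  18 269] [76. 80. 82.] zmax 0.076 topc [ 0.4579 -0.2755] rect [ 458. -276.] [30. 32.] 36.7
[351 315  19  20 288] [ 23. 106. 132.] zmax 0.079 topc [ 0.4414 -0.0908] rect [442. -91.] [38. 38.] 71.4
[389 347  19  19 298] [94. 46. 22.] zmax 0.080 topc [ 0.368 -0.161] rect [ 368. -161.] [38. 37.] 83.5
scene bench z -0.
[... 614 characters left out ...]
[ 459. -279.] [34. 31.] 13.5
[216 251  18  28 371] [ 5. 79. 97.] zmax 0.078 topc [ 0.551  -0.2205] rect [ 554. -221.] [39. 34.] 81.8
[145 256  18  25 298] [57. 61. 62.] zmax 0.068 topc [ 0.4867 -0.3656] rect [ 491. -366.] [35. 28.] 89.4
[ 256  290   35   62 1596] [61. 70. 86.] zmax 0.163 topc [ 0.7516 -0.1838] rect [ 757. -186.] [63. 54.] 66.7
[ 200  315   37   47 1259] [93. 99. 99.] zmax 0.088 topc [ 0.7305 -0.288 ] rect [ 730. -288.] [66. 67.] 81.4
0.05 134 [0.5822 0.0648 0.0514] [0.6223 0.0812 0.0837] [0.601  0.0724 0.0745]
0.024 902 [0.5355 0.0011 0.024 ] [0.6561 0.297  0.031 ] [0.6029 0.1609 0.0287]
0.031 1409 [5.392e-01 1.000e-04 3.100e-02] [0.6566 0.2962 0.037 ] [0.6083 0.1941 0.0335]
```

View pics/g.png

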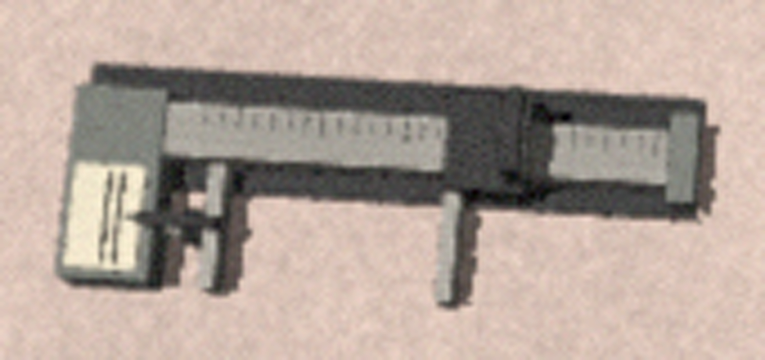

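>>> {"fn": "step_arm", "kwargs": {"rows": [[17, 24, 0, -2, 55], [17, 24, 0, -2, 55], [17, 24, 0, -2, 55], [17, 24, 0, -2, 55], [17, 24, 0, -2, 55], [17, 24, 0, -2, 55], [17, 24, 0, -2, 55], [17, 24, 0, -2, 55], [17, 24, 0, -2, 55], [17, 24, 0, -2, 55], [17, 24, 0, -2, 55], [17, 24, 0, -2, 55]]}}

```text
t: 1.1
position: [0.365, -0.3147, 0.2452]
ee_rot: [-3.131, 0.252, 0.0]
force: [0.4, -0.7, -0.6]
opening: 0.0549
gripper_force: 0.0
```

>>> {"fn": "step_arm", "kwargs": {"rows": [[17, 24, 0, 0, 55], [17, 24, 0, 0, 55], [17, 24, 0, 0, 55], [17, 24, 0, 0, 55], [18, 24, -5, 0, 55], [18, 22, -10, 0, 55], [0, 0, 0, 0, 55], [0, 0, 0, 0, 55], [0, 0, 0, 0, 55]]}}

```text
t: 1.85
position: [0.4682, -0.1743, 0.2301]
ee_rot: [3.131, -0.25, -0.001]
force: [0.1, -0.4, 1.2]
opening: 0.0556
gripper_force: 0.0
```

Run:
```python
from h import *
s=ctrl.state();R=cv2.Rodrigues(s["ee_rot"])[0];print(s["position"],"close dir deg",np.degrees(np.arctan2(R[1,1],R[0,1])),R[:,2])
c=ctrl.camera("wrist");cv2.imwrite("pics/w1.png",c["img"]);P=cloud(c)
ok=c["z_map"]>0
m=((P[...,2]>.012)&(P[...,2]<.1)&ok).astype(np.uint8)
k,l,st,_=cv2.connectedComponentsWithStats(m)
for i in range(1,k):
    if st[i,4]<200: continue
    q=P[l==i];t=q[q[:,2]>.068]
    if len(t)<20: continue
    print(st[i],c["img"][l==i].mean(0).round(),q[:,2].max().round(4),cv2.minEnclosingCircle((t[:,:2]*1000).astype(np.float32)),t[:,:2].mean(0).round(4))
# gauge lines from top & scene
for n in("top","scene"):
    c=dict(np.load(n+"1.npz"));P=cloud(c);g=(P[...,1]>-.02)&(P[...,1]<.4)&(P[...,0]>.5)&(P[...,0]<.75)
    q=P[g&(P[...,2]>.027)&(P[...,2]<.0365)&(P[...,1]>.095)&(P[...,1]<.24)&(P[...,0]>.585)]
    q=q[:,:2]
    v=cv2.fitLine((q*1000).astype(np.float32),cv2.DIST_HUBER,0,.01,.01).ravel();print(n,"beam",len(q),v,np.degrees(np.arctan2(v[1],v[0])))
    u=v[:2]*np.sign(v[1]);x=np.array([u[1],-u[0]])
    def gc(lo,hi):
        a=P[g&(P[...,2]>lo)&(P[...,2]<hi)][:,:2]*1000
        return np.c_[a@x,a@u]
    a=gc(.015,.2);print("all gx,gy pct",np.percentile(a,[.3,99.7],axis=0).round(1))
    a=gc(.05,.09);print("tab",np.percentile(a,[3,50,97],axis=0).round(1))
    b=gc(.015,.0365);b=b[b[:,0]<np.percentile(a[:,0],50)-35];
    h,e=np.histogram(b[:,1],bins=np.arange(b[:,1].min(),b[:,1].max(),3));print([(round(float(y)),int(k)) for y,k in zip(e,h) if k])
```

```text
[ 0.46816949 -0.17434566  0.23012974] close dir deg -99.11941651263193 [-6.94074075e-04 -1.14424542e-04 -9.99999753e-01]
[ 343   75   53   55 2281] [ 60. 173. 197.] 0.0773 ((549.130126953125, -219.5266876220703), 11.996581077575684) [ 0.5492 -0.2193]
[ 159  133   68   52 2687] [122.  69.  37.] 0.0771 ((528.60986328125, -80.69841003417969), 12.185620307922363) [ 0.5287 -0.0815]
[ 301  186   49   56 2068] [ 97. 103. 104.] 0.0772 ((470.3441467285156, -173.0859832763672), 12.061824798583984) [ 0.4711 -0.1734]
[ 430  187   63   55 2395] [68. 73. 74.] 0.0719 ((457.08734130859375, -277.0115051269531), 15.915938377380371) [ 0.4573 -0.2767]
[ 206  235   56   62 2412] [ 45. 133. 154.] 0.0771 ((440.7061767578125, -91.91031646728516), 12.121000289916992) [ 0.4415 -0.0928]
[ 309  301   45   69 2341] [126.  94.  88.] 0.0766 ((366.895263671875, -161.58558654785156), 12.255836486816406) [ 0.3682 -0.1619]
top beam 766 [1.5024802e-01 9.8864836e-01 6.1994714e+02 1.7491516e+02] 81.358696
all gx,gy pct [[513.5  78.7]
 [608.7 378.3]]
tab [[565.  156.9]
 [583.1 161.6]
 [603.2 167.8]]
[(191, 36), (194, 25), (197, 17), (200, 1), (302, 27), (305, 26), (308, 19), (311, 10), (314, 8), (317, 8), (320, 5), (323, 3), (326, 4), (329, 6), (332, 25), (335, 33), (338, 19), (341, 18), (344, 23), (347, 18), (350, 20), (353, 20), (356, 20), (359, 20), (362, 19), (365, 24), (368, 19), (371, 21), (374, 16)]
scene beam 563 [1.5213192e-01 9.8836023e-01 6.2169586e+02 1.7481082e+02] 81.249504
all gx,gy pct [[513.   77.7]
 [611.1 377.1]]
tab [[567.2 156.5]
 [590.4 159.6]
 [604.6 167. ]]
[(189, 23), (192, 20), (195, 18), (198, 1), (300, 3), (303, 48), (306, 14), (309, 11), (312, 3), (315, 9), (318, 6), (321, 6), (324, 3), (327, 3), (330, 14), (333, 35), (336, 12), (339, 10), (342, 14), (345, 10), (348, 15), (351, 12), (354, 11), (357, 13), (360, 13), (363, 12), (366, 11), (369, 9), (372, 12), (375, 11)]
```

View pics/w1.png

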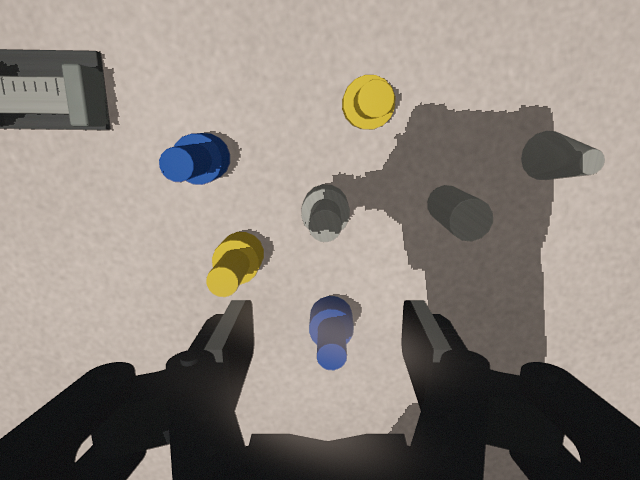

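>>> {"fn": "step_arm", "kwargs": {"rows": [[2, 1, -25, 0, 55], [0, 0, -30, 0, 55], [0, 0, -30, 0, 55], [0, 0, -30, 0, 55], [0, 0, -30, 0, 55], [0, 0, -20, 0, 55], [0, 0, -12, 0, 55], [0, 0, 0, 0, 55], [0, 0, 0, 0, 10], [0, 0, 0, 0, 10], [0, 0, 0, 0, 10], [0, 0, 0, 0, 10]]}}

```text
t: 2.9
position: [0.4711, -0.1735, 0.0545]
ee_rot: [3.131, -0.25, 0.003]
force: [-1.6, -0.2, 8.4]
opening: 0.0219
gripper_force: 58.4
```

>>> {"fn": "step_arm", "kwargs": {"rows": [[0, 0, 0, 0, 10], [0, 0, 0, 0, 10], [0, 0, 0, 0, 10], [0, 0, 0, 0, 10]]}}

```text
t: 3.23
position: [0.4711, -0.1735, 0.0545]
ee_rot: [3.131, -0.25, 0.003]
force: [-1.8, -0.4, 8.0]
opening: 0.0221
gripper_force: 58.4
```

>>> {"fn": "step_arm", "kwargs": {"rows": [[0, 0, 20, 0, 10], [0, 0, 30, 0, 10], [0, 0, 30, 0, 10], [0, 0, 30, 0, 10], [7, 26, 0, 0, 10], [7, 26, 0, 0, 10], [7, 26, 0, 0, 10], [7, 26, 0, 0, 10], [7, 26, 0, 0, 10], [7, 26, 0, 0, 10], [7, 26, 0, 0, 10], [7, 26, 0, 0, 10]]}}

```text
t: 4.23
position: [0.5266, 0.0362, 0.164]
ee_rot: [-3.132, 0.25, -0.001]
force: [0.8, -0.9, -4.6]
opening: 0.0215
gripper_force: 59.8
```

>>> {"fn": "step_arm", "kwargs": {"rows": [[7, 26, 0, 0, 10], [7, 26, 0, 0, 10], [7, 26, 0, 0, 10], [7, 26, 0, 0, 10], [7, 26, 0, 0, 10], [6, 26, 0, 0, 10], [0, 2, 0, 0, 10], [0, 0, 0, 0, 10], [0, 0, 0, 0, 10], [0, 0, 0, 0, 10], [0, 0, 0, 0, 10]]}}

```text
t: 5.15
position: [0.5676, 0.1917, 0.1635]
ee_rot: [3.131, -0.252, 0.0]
force: [-0.3, 0.1, -4.9]
opening: 0.0217
gripper_force: 59.9
```

```bash
cat >> h.py <<'E'
U=np.array([.151,.9885]);X=np.array([.9885,-.151]);O=np.array([546.,228.])
def G(P): return np.stack([P[...,:2]@X*1000-O[0],P[...,:2]@U*1000-O[1],P[...,2]*1000],-1)
E
python3 - <<'E'
from h import *
s=ctrl.state();print(s["position"],s["opening"],G(s["position"]))
c=ctrl.camera("wrist");cv2.imwrite("pics/w2.png",c["img"]);g=G(cloud(c));z=g[...,2];ok=c["z_map"]>0
def pr(n,m): 
    a=g[ok&m]; print(n,len(a), np.percentile(a,[2,50,98],axis=0).round(1).tolist() if len(a)>10 else '')
pr("jaws top",(abs(z-29)<3)&(g[...,0]<10)&(g[...,0]>-50)&(g[...,1]<110)&(g[...,1]>60))
pr("slide jaw",(abs(z-29)<3)&(g[...,0]<10)&(g[...,0]>-50)&(g[...,1]<0)&(g[...,1]>-60))
pr("block",(abs(z-35)<4)&(g[...,1]>110)&(g[...,1]<170))
pr("tab",(z>60)&(z<84)&(g[...,1]<-40)&(g[...,1]>-90))
E
```

```text
[0.5675733  0.19173384 0.1635327 ] 0.021698595924618196 [-13.90560563  47.2324694  163.53270267]
jaws top 773 [[-32.9, 76.1, 26.3], [-14.3, 80.6, 28.9], [9.4, 106.6, 31.7]]
slide jaw 876 [[-35.1, -36.5, 26.5], [-12.2, -32.2, 28.9], [8.8, -28.5, 30.2]]
block 9287 [[-30.1, 110.8, 32.4], [17.6, 129.7, 34.3], [59.5, 149.1, 36.3]]
tab 2778 [[19.4, -68.8, 61.0], [39.0, -60.7, 78.7], [57.1, -59.2, 81.0]]
```

View pics/w2.png

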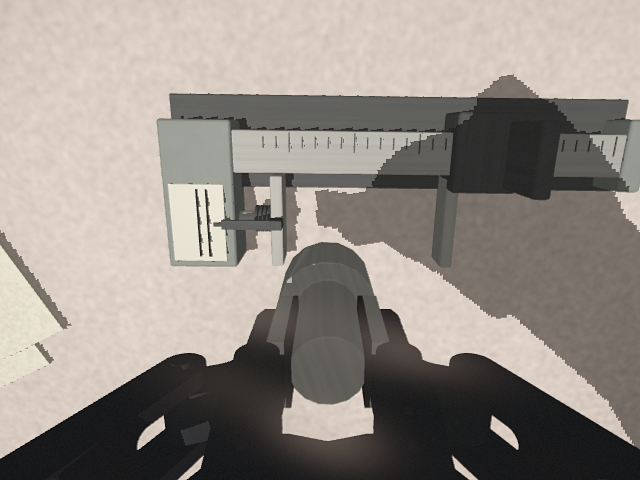

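The wrist view shows the shaft held, with the sprung jaw at (277,220) and the sliding jaw at (444,222). The gauge-frame edges match the given sizes, so I'm lowering.

>>> {"fn": "step_arm", "kwargs": {"rows": [[2, 0, -25, 0, 10], [0, 0, -30, 0, 10], [0, 0, -25, 0, 10], [0, 0, -15, 0, 10], [0, 0, -7, 0, 10], [0, 0, -3, 0, 10], [0, 0, -2, 0, 10], [0, 0, -1, 0, 10], [0, 0, 0, 0, 10], [0, 0, 0, 0, 10], [0, 0, 0, 0, 10]]}}

```text
t: 6.12
position: [0.5699, 0.1931, 0.056]
ee_rot: [-3.131, 0.25, -0.001]
force: [-1.0, 0.4, -5.3]
opening: 0.0217
gripper_force: 60.1
```

>>> {"fn": "step_arm", "kwargs": {"rows": [[0, 0, -1, 0, 10], [0, 0, 0, 0, 10], [0, 0, -0.5, 0, 10], [0, 0, 0, 0, 10], [0, 0, 0, 0, 10]]}}

```text
t: 6.53
position: [0.5699, 0.1932, 0.0546]
ee_rot: [-3.131, 0.25, -0.001]
force: [-1.7, 0.2, 8.1]
opening: 0.0218
gripper_force: 61.7
```

Standing on the bench. Opening to about 50 mm, then straight up.

>>> {"fn": "step_arm", "kwargs": {"rows": [[0, 0, 0, 0, 30], [0, 0, 0, 0, 40], [0, 0, 0, 0, 50], [0, 0, 0, 0, 50], [0, 0, 0, 0, 50], [0, 0, 0, 0, 50], [0, 0, 10, 0, 50], [0, 0, 20, 0, 50], [0, 0, 30, 0, 50], [0, 0, 30, 0, 50], [0, 0, 20, 0, 50], [0, 0, 0, 0, 50]]}}

```text
t: 7.53
position: [0.5713, 0.1936, 0.1688]
ee_rot: [-3.129, 0.25, -0.009]
force: [-0.1, 0.2, -0.2]
opening: 0.0503
gripper_force: 0.0
```

Run:
```python
from h import *
s=ctrl.state();print(s["position"],G(s["position"]))
for n in("top","scene"):
    c=ctrl.camera(n);g=G(cloud(c));ok=c["z_map"]>0
    m=ok&(g[...,2]>55)&(g[...,2]<90)&(abs(g[...,0]+13)<40)&(g[...,1]>0)&(g[...,1]<90);a=g[m]
    print(n,len(a),np.percentile(a,[2,50,98],axis=0).round(1).tolist() if len(a) else '')
    a=g[ok&(g[...,2]>55)&(g[...,2]<85)&(abs(g[...,0]-40)<25)&(g[...,1]<-20)&(g[...,1]>-90)]
    print(" tab",len(a),np.percentile(a,[2,50,98],axis=0).round(1).tolist() if len(a) else '')
```

```text
[0.57129992 0.19361957 0.168804  ] [-10.50658003  49.65923671 168.80399859]
top 0 
 tab 130 [[19.1, -70.6, 55.4], [36.8, -65.8, 77.8], [58.1, -59.6, 83.5]]
scene 112 [[-22.9, 36.2, 55.9], [-7.0, 45.5, 72.4], [1.0, 58.4, 77.1]]
 tab 128 [[21.6, -72.1, 56.0], [45.2, -68.9, 75.1], [59.0, -61.3, 82.4]]
```

>>> {"fn": "step_arm", "kwargs": {"rows": [[3, -15, 0, 0, 20], [4, -24, 0, 0, 0], [4, -24, 0, 0, 0], [4, -24, 0, 0, 0], [4, -24, 0, 0, 0], [4, -24, 0, 0, 0], [3, -16, 0, 0, 0], [1, -7, 0, 0, 0], [0, 0, -10, 0, 0], [0, 0, -20, 0, 0], [0, 0, 0, 0, 0], [0, 0, 0, 0, 0]]}}

```text
t: 8.63
position: [0.5955, 0.0364, 0.1326]
ee_rot: [-3.132, 0.247, 0.004]
force: [0.6, -0.0, 0.4]
opening: 0.0001
gripper_force: 0.0
```

Run:
```python
from h import *
s=ctrl.state();print(s["position"],G(s["position"]),s["opening"])
c=ctrl.camera("wrist");cv2.imwrite("pics/w3.png",c["img"]);g=G(cloud(c))
c2=ctrl.camera("scene");g=G(cloud(c2));ok=c2["z_map"]>0
a=g[ok&(g[...,2]>55)&(g[...,2]<82)&(abs(g[...,0]+13)<40)&(g[...,1]>0)&(g[...,1]<90)];print(a.mean(0),len(a))
```

```text
[0.59553382 0.03636331 0.13257363] [  37.19431817 -102.12926268  132.57362973] 5.401186316883067e-05
[-8.03200317 45.71016003 69.59112356] 112
```

View pics/w3.png

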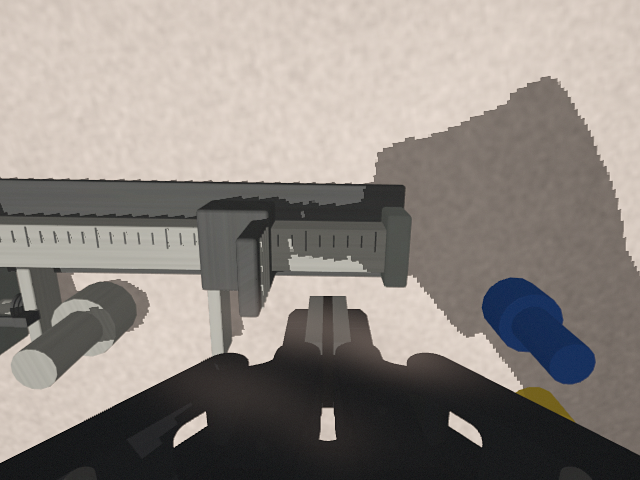

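Wrist view: the shaft stands upright between the jaws (neck at about (40,360), foot at (105,310)). The closed fingers (328,320) are behind the tab (250,270), so I'll lower and push, keeping the overlap to the tab's upper half.

>>> {"fn": "step_arm", "kwargs": {"rows": [[3, 0, -20, 0, 0], [0, 0, -20, 0, 0], [0, 0, -12, 0, 0], [0, 0, -6, 0, 0], [0.8, 5, 0, 0, 0], [0.8, 5, 0, 0, 0], [0.5, 3, 0, 0, 0], [0.5, 3, 0, 0, 0], [0.5, 3, 0, 0, 0], [0.5, 3, 0, 0, 0], [0, 0, 0, 0, 0]]}}

```text
t: 9.65
position: [0.6034, 0.057, 0.0762]
ee_rot: [3.131, -0.25, 0.001]
force: [-0.2, -1.9, 1.7]
opening: -0.0001
gripper_force: 0.7
```

>>> {"fn": "step_arm", "kwargs": {"rows": [[0.6, 4, 0, 0, 0], [0.6, 4, 0, 0, 0], [0.6, 4, 0, 0, 0], [0.6, 4, 0, 0, 0], [0.6, 4, 0, 0, 0], [0.6, 4, 0, 0, 0], [0.6, 4, 0, 0, 0], [0.6, 4, 0, 0, 0], [0.6, 4, 0, 0, 0], [0.6, 4, 0, 0, 0], [0, 0, 0, 0, 0]]}}

```text
t: 10.57
position: [0.6098, 0.0969, 0.0761]
ee_rot: [3.131, -0.25, 0.002]
force: [1.2, -1.4, 1.3]
opening: -0.0
gripper_force: 1.0
```

```bash
cat > m.py <<'E'
from h import *
s=ctrl.state();print(s["position"],G(s["position"]),s["force"])
for n in("wrist","scene","top"):
    c=ctrl.camera(n);g=G(cloud(c));ok=c["z_map"]>0;z=g[...,2]
    if n=="wrist": cv2.imwrite("pics/wl.png",c["img"])
    if n=="top": cv2.imwrite("pics/tl.png",cv2.resize(c["img"][235:300,165:255],None,fx=7,fy=7,interpolation=cv2.INTER_CUBIC))
    def pr(k,m):
        a=g[ok&m]
        if len(a)>8: print(n,k,len(a),np.percentile(a,[2,50,98],axis=0).round(1).tolist())
    jx=(g[...,0]<-27)&(g[...,0]>-45)&(z>15)&(z<33)
    pr("jawtips y",jx&(g[...,1]<30)&(g[...,1]>-50)); pr("anvil",jx&(g[...,1]>68)&(g[...,1]<98))
    pr("thick",(z>22)&(z<34)&(g[...,0]<8)&(g[...,0]>-27)&(g[...,1]>22)&(g[...,1]<85))
    pr("neck",(z>50)&(z<82)&(abs(g[...,0]+13)<22)&(g[...,1]>20)&(g[...,1]<90))
E
python3 m.py
```

```text
[0.60984535 0.09689154 0.07611227] [ 42.20150685 -40.13606134  76.11226558] [ 1.15366915 -1.35793215  1.32484154]
wrist anvil 33 [[-29.9, 78.1, 27.5], [-28.0, 82.2, 28.7], [-27.0, 84.1, 29.4]]
wrist thick 3322 [[-25.1, 33.4, 22.5], [-0.8, 61.8, 29.1], [7.2, 83.1, 33.1]]
wrist neck 146 [[-4.5, 47.6, 50.1], [-1.1, 52.2, 53.2], [-0.0, 57.7, 57.2]]
scene anvil 10 [[-34.2, 75.1, 18.1], [-31.1, 76.4, 25.7], [-27.4, 82.8, 30.6]]
scene thick 138 [[-23.6, 28.2, 22.5], [-2.2, 50.7, 28.8], [7.2, 82.3, 33.4]]
scene neck 58 [[-8.4, 38.1, 50.2], [-2.1, 47.3, 60.1], [1.5, 59.0, 76.2]]
top anvil 16 [[-33.4, 77.2, 16.5], [-29.9, 79.8, 27.2], [-27.4, 83.2, 32.1]]
top thick 105 [[-26.7, 42.9, 22.7], [-18.7, 76.6, 27.8], [7.1, 84.6, 32.5]]
top neck 124 [[-23.3, 38.2, 56.7], [-13.5, 47.9, 74.0], [-2.1, 59.3, 79.2]]
```

View pics/wl.png

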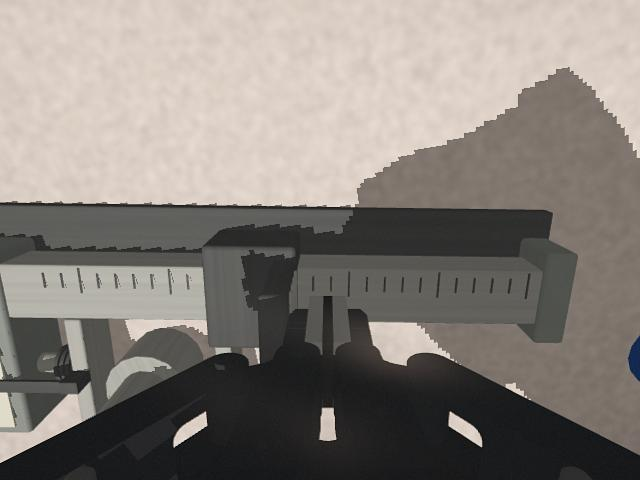

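The wrist view shows the carriage has moved along the beam with the fingers, and the shaft (155,375) still stands short of contact. I'll measure the carriage.

```bash
cat > n.py <<'E'
from h import *
s=ctrl.state();print(G(s["position"]),s["force"])
for n in("wrist","scene","top"):
    c=ctrl.camera(n);g=G(cloud(c));ok=c["z_map"]>0;z=g[...,2]
    a=g[ok&(abs(z-40)<3.5)&(g[...,0]>22)&(g[...,0]<60)&(g[...,1]>-70)&(g[...,1]<70)]
    print(n,"carr top",len(a),np.percentile(a[:,1],[1,50,99]).round(1) if len(a)>8 else '')
    p=g[ok&(abs(z-29)<2.5)&(abs(g[...,0]+5)<28)&(g[...,1]>72)&(g[...,1]<100)]
    q=p[p[:,0]<-24]; r=p[(p[:,0]>2)]
    for t in (q,r):
        if len(t)>8: print(n,"anvil top",len(t),np.percentile(t[:,1],[2,50,98]).round(1))
E
python3 n.py
```

```text
[ 41.55161602 -40.14152339  75.8907711 ] [ 0.1952081  -1.50652835  0.58682216]
wrist carr top 4829 [-25.8  -0.3  12.5]
wrist anvil top 138 [76.2 80.7 84.3]
wrist anvil top 748 [75.3 78.8 83.3]
scene carr top 119 [-28.   -1.1  12.1]
scene anvil top 20 [74.  78.3 88.4]
top carr top 1 
top anvil top 11 [76.6 79.3 82.9]
top anvil top 27 [75.9 80.2 83.1]
```

>>> {"fn": "step_arm", "kwargs": {"rows": [[0.3, 2, 0, 0, 0], [0.3, 2, 0, 0, 0], [0.3, 2, 0, 0, 0], [0.3, 2, 0, 0, 0], [0.3, 2, 0, 0, 0], [0.3, 2, 0, 0, 0], [0.3, 2, 0, 0, 0], [0.3, 2, 0, 0, 0], [0.3, 2, 0, 0, 0], [0.3, 2, 0, 0, 0], [0, 0, 0, 0, 0]]}}

```text
t: 11.78
position: [0.6124, 0.116, 0.0758]
ee_rot: [3.13, -0.251, 0.0]
force: [1.5, -7.4, 1.6]
opening: -0.0001
gripper_force: 3.2
```

>>> {"fn": "step_arm", "kwargs": {"rows": [[0.2, 1, 0, 0, 0], [0.1, 1, 0, 0, 0], [0.2, 1, 0, 0, 0], [0.1, 1, 0, 0, 0], [0.2, 1, 0, 0, 0], [0.1, 1, 0, 0, 0], [0, 0, 0, 0, 0], [0, 0, 0, 0, 0]]}}

```text
t: 12.45
position: [0.6133, 0.1215, 0.0758]
ee_rot: [3.13, -0.251, 0.001]
force: [2.1, -8.5, 1.6]
opening: -0.0
gripper_force: 4.1
```

```bash
python3 n.py; python3 m.py
```

```text
[ 41.91923324 -15.2446728   75.83988831] [ 2.06951799 -8.4665004   1.55753914]
wrist carr top 4783 [ 0.2 24.6 37.2]
wrist anvil top 728 [77.1 80.7 85. ]
scene carr top 113 [-3.8 24.5 60.2]
scene anvil top 22 [75.8 80.1 83.9]
top carr top 0 
[0.61333072 0.12153999 0.07584344] [ 41.92487596 -15.24478136  75.84344334] [ 2.57823339 -8.00960397  2.32754631]
wrist thick 2187 [[-14.9, 46.1, 22.6], [1.8, 67.9, 29.3], [7.6, 84.3, 33.1]]
wrist neck 154 [[-15.4, 46.3, 51.2], [-11.8, 46.8, 60.1], [-9.1, 47.4, 67.1]]
scene thick 141 [[-21.3, 32.4, 22.9], [-2.0, 58.0, 28.9], [7.1, 83.4, 33.3]]
scene neck 19 [[-12.6, 45.5, 50.2], [-1.7, 57.3, 57.8], [2.7, 64.9, 65.8]]
top anvil 16 [[-33.3, 78.8, 15.8], [-30.7, 81.7, 26.0], [-27.7, 85.3, 30.9]]
top thick 36 [[-25.7, 77.9, 23.6], [-15.5, 81.9, 26.9], [-2.4, 84.8, 32.7]]
```

View pics/wl.png

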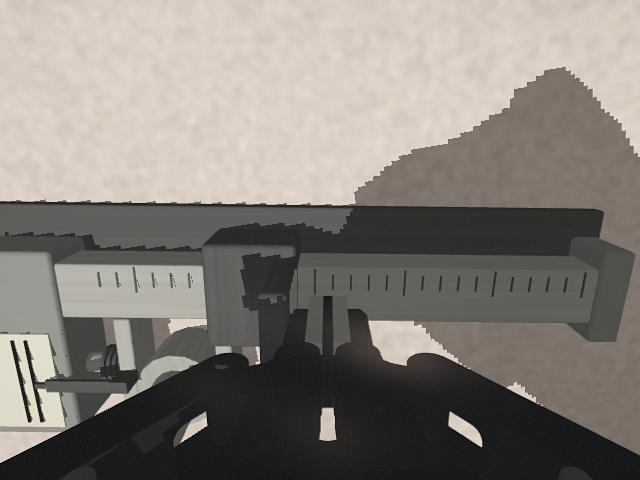

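The pointer tip at (40,385) is just short of the right-hand index line at (37,385). It needs about 4.5 mm more.

>>> {"fn": "step_arm", "kwargs": {"rows": [[0.1, 1, 0, 0, 0], [0.2, 1, 0, 0, 0], [0.1, 1, 0, 0, 0], [0.2, 1, 0, 0, 0], [0.1, 0.5, 0, 0, 0], [0, 0, 0, 0, 0], [0, 0, 0, 0, 0]]}}

```text
t: 13.33
position: [0.614, 0.1256, 0.0759]
ee_rot: [3.13, -0.252, 0.0]
force: [2.6, -10.1, 2.0]
opening: -0.0001
gripper_force: 5.1
```

```bash
python3 n.py; python3 m.py|grep -v wrist; python3 -c "
import cv2;i=cv2.imread('pics/wl.png')[300:450,0:230];cv2.imwrite('pics/wc.png',cv2.resize(i,None,fx=3.4,fy=3.4))"
```

```text
[ 42.00727171 -11.09711351  75.85119814] [  2.5805969  -10.10727541   2.03273031]
wrist carr top 4770 [ 4.4 28.7 41.3]
wrist anvil top 763 [72.9 84.4 88.9]
scene carr top 110 [ 0.4 28.7 40.1]
scene anvil top 21 [75.3 83.7 87.4]
top carr top 0 
[0.61406    0.12557733 0.07585946] [ 42.03613075 -11.14374947  75.85946252] [ 1.77511496 -9.95680492  2.26636024]
scene thick 120 [[-17.3, 36.0, 23.6], [-1.2, 58.2, 29.3], [7.8, 83.1, 33.5]]
scene neck 19 [[-13.7, 48.8, 51.3], [-0.9, 61.1, 57.1], [1.5, 70.0, 69.2]]
top anvil 17 [[-33.2, 82.6, 17.5], [-30.8, 85.3, 26.6], [-27.6, 89.7, 32.1]]
```

View pics/wc.png

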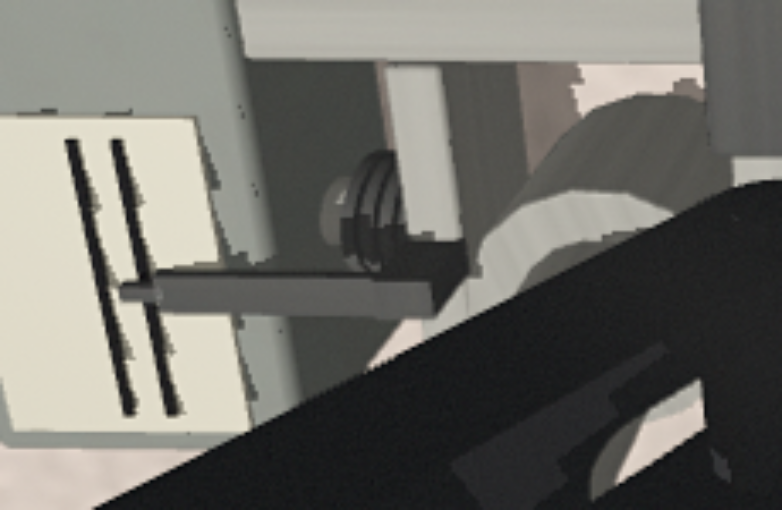

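The tip (120,290) lies between the lines (105 and 150 at that row). Allowing for parallax the anvil is at about 5.7 mm. I'll add 1 mm, then back off and rise.

>>> {"fn": "step_arm", "kwargs": {"rows": [[0.1, 0.5, 0, 0, 0], [0.1, 0.5, 0, 0, 0], [0, 0, 0, 0, 0], [0, 0, 0, 0, 0], [-0.6, -4, 0, 0, 0], [-1.5, -10, 0, 0, 0], [-3, -20, 0, 0, 0], [0, 0, 20, 0, 0], [0, 0, 40, 0, 0], [0, 0, 40, 0, 0], [0, 0, 20, 0, 0], [0, 0, 0, 0, 0]]}}

```text
t: 14.63
position: [0.6106, 0.0945, 0.2007]
ee_rot: [-3.129, 0.25, -0.01]
force: [-0.1, 0.4, -0.3]
opening: 0.0
gripper_force: 0.0
```

>>> {"fn": "step_arm", "kwargs": {"rows": [[-15, 20, 5, 0, 0], [-20, 30, 5, 0, 0], [-20, 30, 5, 0, 0], [-20, 30, 5, 0, 0], [-15, 20, 0, 0, 0], [0, 0, 0, 0, 0], [0, 0, 0, 0, 0], [0, 0, 0, 0, 0]]}}

```text
t: 15.3
position: [0.519, 0.2236, 0.2155]
ee_rot: [3.131, -0.25, -0.0]
force: [0.1, -0.9, -0.9]
opening: -0.0003
gripper_force: 0.0
```

```bash
python3 n.py; python3 m.py
```

```text
[-66.71696191  71.41059734 215.54168774] [ 0.08536899 -0.86666664 -0.86318184]
wrist carr top 2724 [12.4 27.4 42.4]
wrist anvil top 176 [72.4 85.3 90.6]
wrist anvil top 349 [72.9 85.7 89.6]
scene carr top 116 [ 1.  29.6 41. ]
scene anvil top 23 [79.8 84.5 88.8]
top carr top 169 [-59.   29.7  43.1]
top anvil top 27 [82.3 86.4 90. ]
[0.51933664 0.22334416 0.21553586] [-66.36069424  71.19553087 215.53585896] [ 0.07186242 -0.34935743 -0.89699404]
wrist anvil 131 [[-33.6, 68.4, 20.9], [-29.8, 85.0, 29.0], [-27.5, 90.3, 31.1]]
wrist thick 1687 [[-26.2, 36.4, 25.9], [-6.4, 54.1, 29.4], [6.8, 84.3, 31.2]]
wrist neck 1117 [[-22.9, 52.7, 73.2], [-11.9, 63.5, 74.8], [-1.4, 73.7, 76.2]]
scene thick 152 [[-23.9, 35.7, 22.6], [-2.8, 53.7, 29.4], [7.2, 83.6, 33.7]]
scene neck 128 [[-22.3, 50.5, 50.5], [-5.9, 58.5, 70.9], [1.6, 70.9, 77.6]]
top thick 165 [[-26.2, 35.8, 22.2], [-10.9, 47.4, 28.9], [7.4, 84.2, 32.9]]
top neck 112 [[-19.9, 51.7, 53.0], [-11.2, 61.3, 72.9], [-0.4, 73.6, 78.5]]
```

View pics/wl.png

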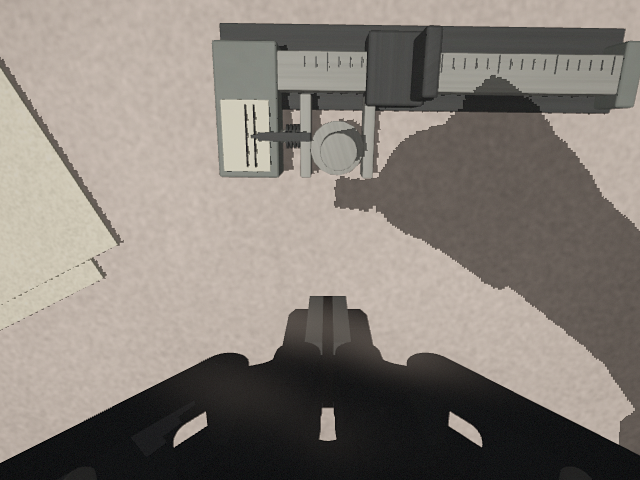

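The shaft is clamped upright at (338,147), with the pointer tip at (250,136) midway between the lines (246 and 254) and the arm clear. Handing in.

```bash
python3 -c "
from rig import ctrl
print(ctrl.finish_job())"
```

```text
the job is handed in; nothing more can be done
None
```

The shaft stands thick end down, clamped between the jaws with the pointer midway between the two index lines (about 7 mm of sprung-jaw travel), the other objects were not touched, and the job was handed in at about 15.5 s.

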